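# Shim the calibration tile flush in the scanner holder

### The job

Lower the tile holder's hinged lid gently until it is closed, then stand the spacer block upright on the bed in the gap between the white tile and the lid's front edge, beside the stop bar where the gap is wide enough. With the spacer, push the tile flush against the front rail along its whole length, and finish while still gripping the spacer and pressing it firmly against the tile. Leave the other things on the bench alone.

Things in the scene. Friction and masses are not known exactly. Their poses are not given: they have to be found in the camera images.
- holder: White scanner tile holder fixed on the bench, 240 (x) x 230 (y) x 40 mm. Origin: centre of underside; x from front rail to hinge, y along the rail, z up. Front half (x -120 to 0): flat dark steel bed, top z = 40. Aluminium front rail, 12 thick, 200 long (y), on the bed's front edge up to z = 50; its inner face at x = -108. Rear half: open lamp well that the lid covers. Yaw within 0.25 rad.
- lid (a joint): Grey lid's angle, rad: 0 closed (level over the well), 0.8 to 1.25 at the start. Its stiff hinge stays where left; 3 to 5 N near the free edge moves it. Slab 113 mm from hinge to free edge, 220 wide, 12 thick, no handle: push its outer face (away from the rail) over and down. Closed it fills holder z 40 to 52 and its free edge is at holder x = -8.
- lid_hinge (a point): Middle of the lid's hinge line, on the lid's underside: holder x = 105, y = 0, z = 40 mm.
- lid_edge (a point): Middle of the lid's free edge, on its outer (upper) face: 113 mm from the hinge line and 12 mm above the underside.
- stop (a joint): Place (m, along holder +y, 0 = middle) of the aluminium stop bar clamped to the lid's free edge: -0.05 to 0.05. The bar is 66 mm long (y) and sticks 18 mm out of the edge, as thick as the lid, with a tab and screw up to 7 mm above the lid; beside the bar the gap to the tile is 18 mm wider. Takes 25 N to shift.
- stop_mid (a point): Middle of the stop bar's front face (the face turned to the tile when closed).
- tile: White ceramic calibration tile, 70 (x) x 170 (y) x 12 mm, about 0.28 kg, lying loose on the bed by the rail. Origin: centre of its underside (holder z = 40); axes nearly the holder's. Starts 3 to 7 mm off the rail and slightly askew. Flush: centre at holder x = -73, far edge at x = -38, so the gap to the closed lid's edge is 30 mm, to the stop bar 12 mm.
- tile_left (a point): Tile's lower front corner at its +y end (at the rail's face when flush).
- tile_right (a point): Tile's lower front corner at its -y end (at the rail's face when flush).
- spacer: White plastic spacer block, 40 g, upright on the bench left or right of the holder. Foot 16 (x) x 30 (y) x 25 mm high; on it a square knob 22 x 22 mm from z = 25 to 55 to hold it by. Origin: centre of underside, z up. The 16 mm goes across the gap (spacer x along holder x, either way round).
- pot: Bystander: small clear lidded specimen pot, 38 mm across, 55 tall; origin at its underside.
- dish: Bystander: shallow glass dish, 90 mm across, 14 tall; origin at its underside.
- bottle: Bystander: white bottle, 66 mm across, 160 tall; origin at its underside.
- cup: Bystander: white plastic cup, 70 mm across, 85 tall; origin at its underside.
- spatula: Bystander: lab spatula lying flat, 170 mm long.
- slidebox: Bystander: open black slide box 100 x 80 x 35 mm; origin at its underside.
Things that resemble listed ones, but are neither listed nor needed, are in the scene too. There is more than one size of the tile; the job needs the smallest.

How it is judged:
By the outcome, as a careful person would: the job done as asked, in the order asked, and still so for the second after the job is handed in, while the arm keeps its last pose, push and grip.
It also fails if it takes over 59 s, if anything falls off the work surface, if the arm or the gripper's body presses on something with over 40 N, if the wrist force passes 120 N, or if a joint passes its speed limit or range.

### The arm

A 7-joint arm with a two-finger parallel gripper is mounted at the origin on the work surface. World frame = base frame: x ahead of the robot, y to its left, z up, the work surface at z = 0. Lengths are in m, angles in rad, forces in N, time in s.
With the tool pointing down it reaches from about 0.35 to 0.9 m from the base axis. Payload 8.1 kg.
Tool frame: the origin (TCP) lies on the front face of the gripper's body, between the roots of the fingers; the fingertips stand 66 mm ahead of it and the grasp point (between the pads) lies 47 mm ahead of it (arm.finger_overhang is the distance from the TCP to the fingertips, in m); z points along the fingers, y is the line along which they close (so a half turn about z gives the same grasp; the last joint's range is limited). The gripper opens to 92 mm and grips with 3 to 60 N. Pads are 19 mm wide; open, the fingers measure 130 mm over their backs; the gripper's body (75 mm by 190 mm) begins 47 mm behind the grasp point.
Start: joints at [1.062, 0.434, 0.025, 1.573, -0.012, 1.134, -0.075], TCP at [0.247, -0.574, 0.292] pointing down, gripper open.
Joint ranges: [-2.62, 2.62], [-0.44, 2.09], [-1.27, 1.32], [0.08, 2.57], [-1.32, 4.46], [0.12, 2], [-2.74, 2.74]. Speed limits (rad/s): [2.22, 2.22, 3.01, 3.01, 3.14, 3.14, 3.14].

### API

Orientations are given as a rotation vector (axis times angle).
In Python, from cell import readout, cams, workorder, spotter, arm gives the robot as it stands.
- The arm moves only by the tool run_rows, called after ">>>" by a JSON object that holds its "method" and its "body". Schema: {"type":"object","properties":{"moves":{"type":"array","items":{"type":"object","properties":{"sx":{"type":"number"},"sy":{"type":"number"},"sz":{"type":"number"},"rz":{"type":"number"},"finger_gap":{"type":"number"}},"additionalProperties":false,"required":["finger_gap"]},"minItems":1,"maxItems":10},"clamp_n":{"type":"number"},"only":{"type":"string"},"quiet":{"type":"boolean"},"lines":{"type":"string"}},"required":["moves"],"additionalProperties":false}. moves is a list of rows, 1 to 10 of them, each an object with the fields sx, sy, sz (the shift in m), rz (a turn about the tool's z in rad), finger_gap (the opening from 0.0 (shut) to 1.0 (fully open)); a field left out counts as zero (the opening has to be given); each row shifts and turns the commanded pose from where the row before left it, along the tool's axes as they then stand; what a row does not reach is not made up. A row lasts 1/10 s, in which the tool goes at most 0.05 m and 0.15 rad, less where a joint would pass 70% of its speed; a pose out of reach is approached as far as the arm can. The fingers move at their own pace and stop on an object; clamp_n is the grip in N (left out, the last holds). Time passes only in rows, so rows that do not move let the fingers close. The tool returns the time, the measured TCP pose, the force, the opening and the grip force at its end. only (a regular expression) keeps the lines of the reply that match it, lines (a string "A,B") keeps lines A to B, and quiet returns only ok. Input that does not fit is refused with a message, and nothing moves.
- readout.observe(): the state, without advancing time (a new reading comes with each control period).
- cams.get_image(name): name is "side" or "top"; returns a dict with "image" (420x560x3 uint8, blue, green, red), "fx", "fy", "cx", "cy" (pixels), "cam_to_world" (4x4, takes a point from camera to world coordinates). Camera axes: x right, y down, z forward; pixel columns grow to the right and rows downward; lengths in m; the calibration is good to about 2 mm. A picture is of the moment at which its call begins. There is no depth.
- workorder.sign_off(): hands the job in; it is judged then, once.
Trained networks look in a picture, given as the dict that the camera call returned (one of the last four; its "shot" number tells which), for a name from the list of things; names that differ only in an ending like _2 or _b are one class to them, and where a whole thing is asked for, a point or a joint stands for the part that bears it (a point fixed in the world has none). Each returns a list of dicts, best first, with "score" (0 to 1); they miss things now and then, are a little off and sometimes report something else, mostly with a low value. They report only what shows in the picture. A call takes as long as a camera call. They do not tell look-alikes from the thing itself.
- spotter.boxes_of(picture, name): "centre" ([x, y, z] in m, in the coordinates of the camera as it stood for that picture, good to about 4 mm: the middle of the surface that is visible of it).
The state is a dict: "clock": time; "joints": joint angles; "dq": joint speeds; "joint_efforts": joint torques, N m; "position": TCP position; "ee_rot": TCP orientation; "force": force on the tool from outside, world axes, zero at the start; "ft_torque": the same for the moment, N m; "width": opening from 0.0 (shut) to 1.0 (fully open); "gripper_force": force on a finger pad.
Only numpy, scipy, OpenCV 4.12 (cv2) and the standard library are available. Lean on these libraries where they do the work, as an engineer would, in place of code of your own. Each camera call takes 0.05 s, during which the arm holds its last target. There are 200 camera calls.

## Working session

There is one attempt and no reset: what is moved stays moved. The work goes in short steps, Python scripts to look and compute and a tool call to move; the robot and the scene stay as the last step left them, time stands still between calls to the robot, and variables do not carry over. Pictures are saved under pics/ and viewed, at most 10 in all, crops included, and the job is handed in when it is done.

```bash
mkdir -p pics; ls
```

Run:
```python
from cell import readout,cams,spotter
import cv2,numpy as np
print(readout.observe())
for n in("top","side"):
    p=cams.get_image(n); cv2.imwrite(f"pics/{n}0.png",p["image"])
    M=np.array(p["cam_to_world"]);print(n,p["fx"],p["cx"],p["cy"],M.round(3).tolist())
    for t in"holder lid lid_hinge lid_edge stop_mid tile tile_left tile_right spacer".split():
        for b in spotter.boxes_of(p,t)[:5]:
            c=np.array(b["centre"]);w=M@np.r_[c,1]
            print(t,round(b["score"],2),w[:3].round(3),(int(p["fx"]*c[0]/c[2]+p["cx"]),int(p["fy"]*c[1]/c[2]+p["cy"])))
```

```text
pics
{'clock': 0.0, 'joints': array([ 1.06241144,  0.43521583,  0.02501501,  1.57408284, -0.01157904,
        1.1339716 , -0.07509708]), 'dq': array([ 0.0019544 , -0.00053757,  0.00024164, -0.00104397,  0.00104273,
       -0.00048183,  0.00013885]), 'joint_efforts': array([ 3.91330623e-04, -6.67857528e+01,  9.84792709e-01, -3.14464545e+01,
       -6.08482515e-02,  4.29631106e-02,  2.07742523e-04]), 'position': array([ 0.24648747, -0.57391429,  0.29145533]), 'ee_rot': array([-3.07575564e+00, -6.32600156e-01,  7.52613021e-04]), 'force': array([ 0.89327789, -0.0823418 ,  0.20364428]), 'ft_torque': array([-0.02724339, -0.0425788 ,  0.03817957]), 'gripper_force': 0.0, 'width': 1.0006204680916813}
top 494.78972063045984 277.8893038823073 212.2495081114815 [[-0.024, -0.986, 0.168, 0.309], [-1.0, 0.023, -0.008, -0.044], [0.004, -0.168, -0.986, 1.386], [0.0, 0.0, 0.0, 1.0]]
holder 0.66 [ 0.666 -0.383  0.005] (390, 167)
holder 0.63 [ 0.59  -0.067  0.042] (282, 193)
lid 0.73 [ 0.634 -0.076  0.121] (285, 170)
lid_hinge 0.6 [ 0.63  -0.078  0.118] (286, 172)
lid_hinge 0.6 [ 0.437 -0.32   0.055] (3
[... 1038 characters left out ...]
21 [0.623 0.253 0.017] (189, 280)
lid_hinge 0.61 [ 0.632 -0.06   0.11 ] (260, 182)
lid_edge 0.8 [ 0.622 -0.063  0.11 ] (264, 182)
stop_mid 0.73 [ 0.493 -0.028  0.056] (299, 220)
stop_mid 0.65 [ 0.595 -0.101  0.152] (280, 165)
tile 0.95 [ 0.349 -0.482  0.019] (405, 170)
tile 0.92 [ 0.243 -0.204  0.013] (411, 228)
tile 0.81 [ 0.495 -0.031  0.054] (298, 220)
tile_left 0.76 [ 0.495 -0.029  0.056] (298, 220)
tile_left 0.76 [ 0.351 -0.481  0.02 ] (405, 169)
tile_left 0.65 [ 0.246 -0.2    0.017] (410, 227)
tile_right 0.82 [ 0.495 -0.03   0.055] (299, 219)
tile_right 0.74 [ 0.241 -0.202  0.02 ] (412, 226)
tile_right 0.65 [ 0.349 -0.483  0.015] (405, 170)
spacer 0.58 [ 0.433 -0.312  0.038] (362, 182)
```

Run:
```python
import cv2
a=cv2.imread("pics/top0.png");b=cv2.imread("pics/side0.png")
cv2.imwrite("pics/top0c.png",cv2.resize(a[90:340,170:503],None,fx=2.4,fy=2.4,interpolation=2))
cv2.imwrite("pics/side0c.png",cv2.resize(b[90:340,150:483],None,fx=2.4,fy=2.4,interpolation=2))
```

```text
(no output)
```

View pics/top0c.png

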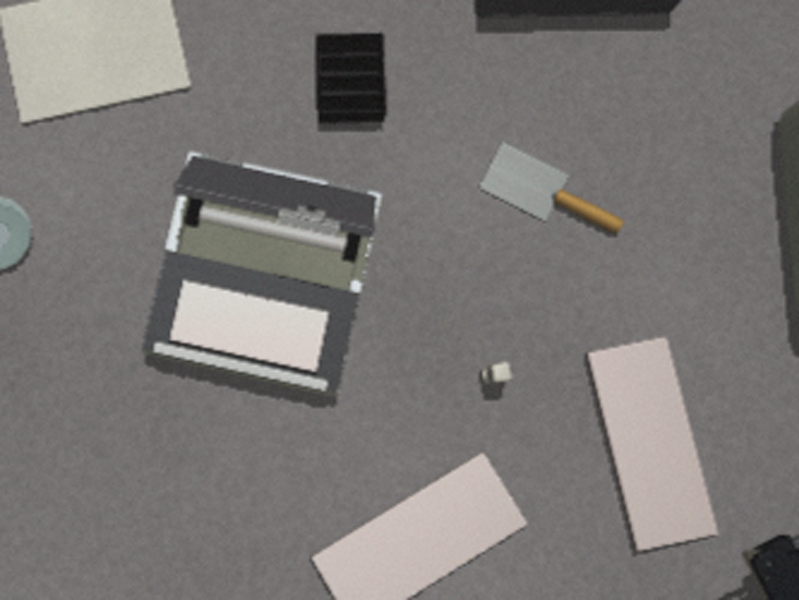

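View pics/side0c.png

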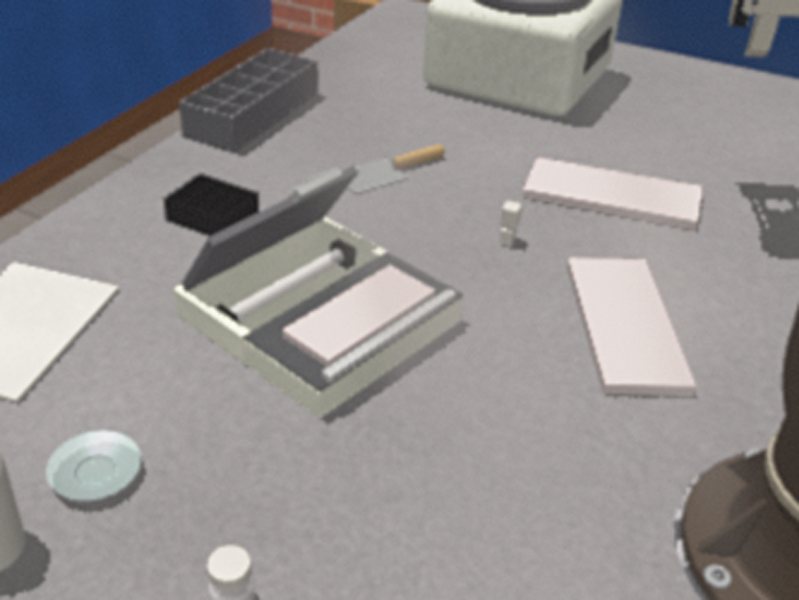

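The top crop shows the holder at (265,275) with the small tile at (250,325). It is the tile lying on the bed and is clearly smaller than the two pink ones at (655,445) and (420,530). The stop bar is at (308,218) on the open lid, and the spacer is at (497,373), i.e. full-image (377,245). The side view has the same spacer at (510,223). Next I'll confirm the spacer enlarged and fit the poses.

Create h.py:
```python
import numpy as np,cv2
def proj(p,P):
    M=np.array(p["cam_to_world"]);P=np.atleast_2d(P)
    c=(P-M[:3,3])@M[:3,:3]
    return np.c_[p["fx"]*c[:,0]/c[:,2]+p["cx"],p["fy"]*c[:,1]/c[:,2]+p["cy"]]
def ray(p,uv,z):
    M=np.array(p["cam_to_world"]);uv=np.atleast_2d(uv)
    d=np.c_[(uv[:,0]-p["cx"])/p["fx"],(uv[:,1]-p["cy"])/p["fy"],np.ones(len(uv))]@M[:3,:3].T
    return M[:3,3]+d*((z-M[2,3])/d[:,2])[:,None]
def frame(x,y,yaw,P):
    c,s=np.cos(yaw),np.sin(yaw);P=np.atleast_2d(P).astype(float)
    return np.c_[x+c*P[:,0]-s*P[:,1],y+s*P[:,0]+c*P[:,1],P[:,2]]
def box(x0,x1,y0,y1,z0,z1): return np.array([[x,y,z] for x in(x0,x1) for y in(y0,y1) for z in(z0,z1)])/1000.
def blob(img,lo,uv,K=6,r=40):
    "contour of bright blob (min channel>lo) at uv, subpixel by upsampling"
    g=img.min(2);u,v=map(int,uv);x0,y0=max(u-r,0),max(v-r,0);s=g[y0:v+r,x0:u+r]
    G=cv2.resize(s,None,fx=K,fy=K,interpolation=cv2.INTER_CUBIC)
    cs,_=cv2.findContours((G>lo).astype(np.uint8),cv2.RETR_EXTERNAL,cv2.CHAIN_APPROX_NONE)
    q=((u-x0+.5)*K,(v-y0+.5)*K)
    c=max(cs,key=lambda c:cv2.pointPolygonTest(c,q,True))
    return (c[:,0]+.5)/K-.5+[x0,y0]
```

Run:
```python
from cell import cams
from h import *
import pickle
T,S=cams.get_image("top"),cams.get_image("side")
pickle.dump((T,S),open("p0.pkl","wb"))
cr=lambda i,u,v,r,k:cv2.resize(i[v-r:v+r,u-r:u+r],None,fx=k,fy=k,interpolation=cv2.INTER_NEAREST)
a=np.hstack([cr(T["image"],377,245,12,16),cr(S["image"],362,182,18,384/36)[:384,:384]] if 0 else [cr(T["image"],377,245,12,16),cr(S["image"],362,182,16,12)])
b=np.hstack([cr(T["image"],277,210,48,4),cr(S["image"],270,200,48,4)])
print(a.shape,b.shape); w=min(a.shape[1],b.shape[1])
cv2.imwrite("pics/c1.png",np.vstack([a[:,:w],b[:,:w]]))
for p,uv,lo,n in((T,(272,226),170,"tile"),(S,(298,220),170,"tile")):
    c=blob(p["image"],lo,uv,8,60);W=ray(p,c,.052)[:,:2]
    r=cv2.minAreaRect((W*1000).astype(np.float32));print(n,r)
print(T["image"][226,272],S["image"][220,298])
```

```text
(384, 768, 3) (384, 768, 3)
tile ((500.37554931640625, -40.909523010253906), (169.16015625, 68.78472900390625), 76.10218048095703)
tile ((497.80230712890625, -40.617530822753906), (170.9763946533203, 70.7025375366211), 75.97545623779297)
[203 207 214] [213 215 226]
```

View pics/c1.png

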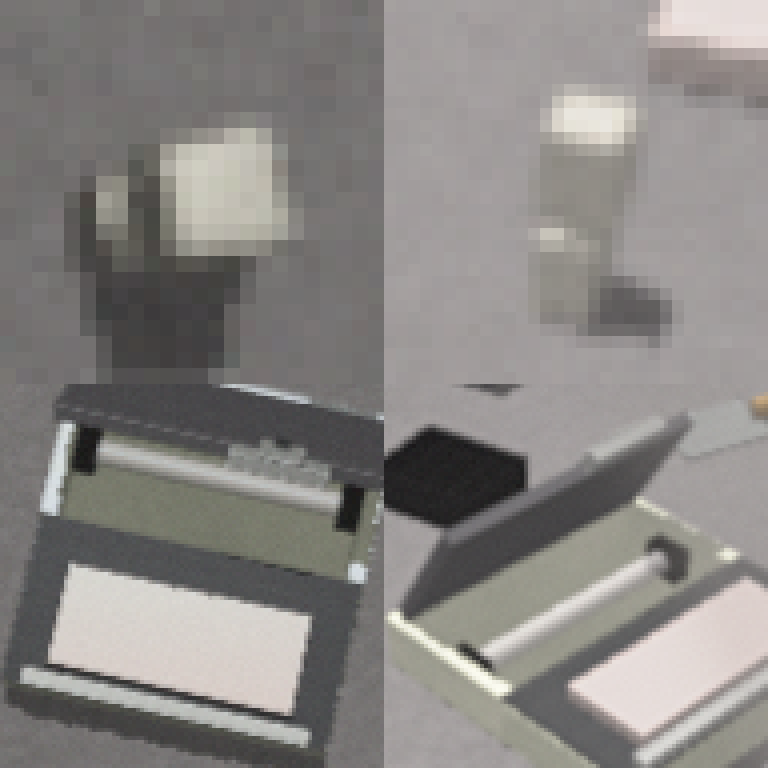

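Tile measures 170x70 mm, so the one on the bed is the smallest. The lone block at top (378,245) / side (362,182), with its wide foot and narrow knob, is the spacer. Its foot shows left of the knob, so its 16 mm side lies roughly along world x.

Run:
```python
from h import *
import pickle
from scipy.optimize import least_squares
T,S=pickle.load(open("p0.pkl","rb"))
for n,p,uv,z,los in(("rail",T,(271,238),.05,(130,150)),("rail",S,(311.5,229.5),.05,(130,160)),("knob",T,(379,245),.055,(130,145)),("knob",S,(361.3,174.7),.055,(170,185))):
  print(n,p["image"][int(round(uv[1])),int(uv[0])])
  for lo in los:
    try:
        c=blob(p["image"],lo,uv,8,50 if n=="rail" else 10);r=cv2.minAreaRect((ray(p,c,z)[:,:2]*1000).astype(np.float32));print(n,lo,np.round(r[0],1),np.round(r[1],1),round(r[2],1))
    except Exception as e: print(e)
# lid: front (underside) edge corners etc. from hand-picked crop px, top view /4 + (229,162)
```

```text
rail [78 82 85]
rail 130 [500.9 -41.1] [172.  71.] 76.1
rail 150 [500.8 -41. ] [170.7  70. ] 76.1
rail [187 191 194]
rail 130 [461.1 -55.7] [298.2 411.2] 31.2
rail 160 [452.5 -29.7] [202.1  13.8] 76.0
knob [181 191 195]
knob 130 [ 441.1 -324.2] [21.5 20.8] 8.9
knob 145 [ 441.1 -324.2] [19.6 19.4] 9.8
knob [222 230 233]
knob 170 [ 438.4 -322.7] [22.  27.4] 9.0
knob 185 [ 438.2 -322.3] [19.5 22.3] 8.9
```

Run:
```python
from h import *
import pickle
T,S=pickle.load(open("p0.pkl","rb"))
for lo in(130,150):
    c=blob(T["image"],lo,(270,242.75),8,50);r=cv2.minAreaRect((ray(T,c,.05)[:,:2]*1000).astype(np.float32));print(np.round(r[0],1),np.round(r[1],1),round(r[2],1))
# lid outer corners: dots picked: top-view lid free-edge underside corners (crop/4)
yaw=-.244;hx,hy=.564,-.0575
pk=lambda u,v:(u/4+229,(v-384)/4+162)
pt={T["shot"]:[pk(57,412),(170+375/2.4,90+230/2.4)]}
obs=[(T,(170+177/2.4,90+190/2.4)),(T,(170+375/2.4,90+230/2.4)),(S,(222+(440-384)/4,152+(528-384)/4)),(S,(222+(692-384)/4,152+(418-384)/4))]
for th in np.arange(.8,1.26,.05):
    L=[]
    for off in(0,12):
      x=105-113*np.cos(th)+off*np.sin(th);z=40+113*np.sin(th)+off*np.cos(th)
      L.append(frame(hx,hy,yaw,np.array([[x,110,z],[x,-110,z]])/1000))
    print(round(th,2),[proj(p,L[o]).round(0).tolist() for p in(T,S) for o in(0,1)])
print([np.round(o[1],0) for o in obs])
```

```text
[454.7 -29.8] [201.2  12.9] 75.9
[454.7 -29.7] [199.9  11.8] 75.9
0.8 [[[240.0, 179.0], [322.0, 197.0]], [[241.0, 175.0], [323.0, 193.0]], [[243.0, 199.0], [303.0, 168.0]], [[241.0, 195.0], [301.0, 164.0]]]
0.85 [[[241.0, 177.0], [323.0, 195.0]], [[241.0, 173.0], [324.0, 191.0]], [[242.0, 197.0], [302.0, 166.0]], [[239.0, 193.0], [300.0, 162.0]]]
0.9 [[[241.0, 175.0], [323.0, 193.0]], [[242.0, 171.0], [324.0, 189.0]], [[241.0, 196.0], [301.0, 164.0]], [[238.0, 192.0], [299.0, 161.0]]]
0.95 [[[241.0, 173.0], [324.0, 191.0]], [[242.0, 169.0], [325.0, 187.0]], [[239.0, 194.0], [300.0, 163.0]], [[237.0, 190.0], [297.0, 159.0]]]
1.0 [[[242.0, 171.0], [324.0, 189.0]], [[242.0, 167.0], [325.0, 185.0]], [[238.0, 192.0], [299.0, 161.0]], [[235.0, 188.0], [296.0, 158.0]]]
1.05 [[[242.0, 169.0], [325.0, 187.0]], [[243.0, 164.0], [326.0, 183.0]], [[237.0, 190.0], [298.0, 160.0]], [[234.0, 187.0], [295.0, 156.0]]]
1.1 [[[242.0, 167.0], [325.0, 185.0]], [[243.0, 162.0], [326.0, 180.0]], [[235.0, 189.0], [296.0, 158.0]], [[233.0, 185.0], [294.0, 155.0]]]
1.15 [[[243.0, 165.0], [326.0, 183.0]], [[243.0, 160.0], [327.0, 178.0]], [[234.0, 187.0], [295.0, 157.0]], [[231.0, 184.0], [292.0, 154.0]]]
1.2 [[[243.0, 163.0], [326.0, 181.0]], [[244.0, 158.0], [327.0, 176.0]], [[233.0, 185.0], [294.0, 155.0]], [[230.0, 182.0], [291.0, 153.0]]]
1.25 [[[243.0, 160.0], [327.0, 178.0]], [[244.0, 156.0], [328.0, 174.0]], [[231.0, 184.0], [292.0, 154.0]], [[228.0, 181.0], [290.0, 152.0]]]
[array([244., 169.]), array([326., 186.]), array([236., 188.]), array([299., 160.])]
```

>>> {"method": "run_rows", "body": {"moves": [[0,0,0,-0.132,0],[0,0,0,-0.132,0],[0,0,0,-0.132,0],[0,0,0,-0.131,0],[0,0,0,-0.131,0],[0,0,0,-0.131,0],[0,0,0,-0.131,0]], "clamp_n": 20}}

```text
refused: moves[0]: [0, 0, 0, -0.132, 0] is not of type 'object' (schema: type "object"). Nothing was moved.
```

Wrong form. The message asks for a list of objects with named fields, so I'll send the same numbers that way.

>>> {"method": "run_rows", "body": {"moves": [{"rz":-0.132,"finger_gap":0},{"rz":-0.132,"finger_gap":0},{"rz":-0.132,"finger_gap":0},{"rz":-0.131,"finger_gap":0},{"rz":-0.131,"finger_gap":0},{"rz":-0.131,"finger_gap":0},{"rz":-0.131,"finger_gap":0}], "clamp_n": 20}}

```text
clock: 1.8
position: [0.2467, -0.5743, 0.2923]
ee_rot: [2.471, 1.94, -0.0]
force: [0.1, 0.3, 0.2]
width: 0.443
gripper_force: 0.0
```

>>> {"method": "run_rows", "body": {"moves": [{"sx":0.041,"sy":0.021,"finger_gap":0},{"sx":0.041,"sy":0.021,"finger_gap":0},{"sx":0.041,"sy":0.021,"finger_gap":0},{"sx":0.041,"sy":0.021,"finger_gap":0},{"sx":0.041,"sy":0.021,"finger_gap":0},{"sx":0.041,"sy":0.021,"finger_gap":0},{"sx":0.041,"sy":0.021,"finger_gap":0},{"sx":0.041,"sy":0.021,"finger_gap":0},{"sx":0.041,"sy":0.021,"finger_gap":0},{"sx":0.041,"sy":0.021,"finger_gap":0}]}}

```text
clock: 2.8
position: [0.5509, -0.2261, 0.2924]
ee_rot: [2.476, 1.932, 0.0]
force: [1.0, -0.1, 0.2]
width: 0.004
gripper_force: 0.0
```

Add to h.py:
```python
HX,HY,YAW=.5642,-.0574,-.245
def where(tgt=None):
    "tool tip in holder mm, tool-y yaw, and displacement to holder target (mm,tip z) in tool axes"
    from cell import readout
    from scipy.spatial.transform import Rotation as R
    o=readout.observe();A=R.from_rotvec(o["ee_rot"]).as_matrix();p=o["position"]
    c,s=np.cos(YAW),np.sin(YAW);d=p[:2]-[HX,HY]
    print("t",round(o["clock"],2),"tip holder mm",np.round([1e3*(c*d[0]+s*d[1]),1e3*(-s*d[0]+c*d[1]),1e3*(p[2]-.066)],1),"yaw_y",round(np.arctan2(A[1,1],A[0,1]),3),"tilt",A[:2,2].round(3),"F",np.round(o["force"],1),"w",round(o["width"],3),"g",round(o["gripper_force"],1))
    if tgt is not None:
        w=frame(HX,HY,YAW,np.array(tgt)/1e3)[0];w[2]+=.066;print("to go, tool axes",(A.T@(w-p)).round(4))
```

```bash
python3 -c "
from h import *
where([106,0,130])"
```

```text
t 2.8 tip holder mm [  28.  -166.9  226.4] yaw_y -0.245 tilt [ 0. -0.] F [ 1.  -0.1  0.2] w 0.004 g 0.0
to go, tool axes [0.1669 0.0778 0.0964]
```

>>> {"method": "run_rows", "body": {"moves": [{"sx":0.042,"sy":0.020,"finger_gap":0},{"sx":0.042,"sy":0.020,"finger_gap":0},{"sx":0.042,"sy":0.020,"finger_gap":0},{"sx":0.041,"sy":0.018,"finger_gap":0},{"sz":0.033,"finger_gap":0},{"sz":0.033,"finger_gap":0},{"sz":0.03,"finger_gap":0}]}}

```text
clock: 3.5
position: [0.6661, -0.084, 0.1947]
ee_rot: [-2.476, -1.934, 0.001]
force: [0.8, -0.6, -1.0]
width: 0.007
gripper_force: 0.0
```

Run:
```python
from h import *
from cell import cams
where([81,0,130])
p=cams.get_image("side");cv2.imwrite("pics/s2.png",cv2.resize(p["image"][90:270,170:410],None,fx=2.5,fy=2.5))
```

```text
t 3.5 tip holder mm [105.3  -1.1 128.7] yaw_y -0.244 tilt [-0. -0.] F [ 0.8 -0.6 -1. ] w 0.007 g 0.0
to go, tool axes [ 0.0011 -0.0243 -0.0013]
```

View pics/s2.png

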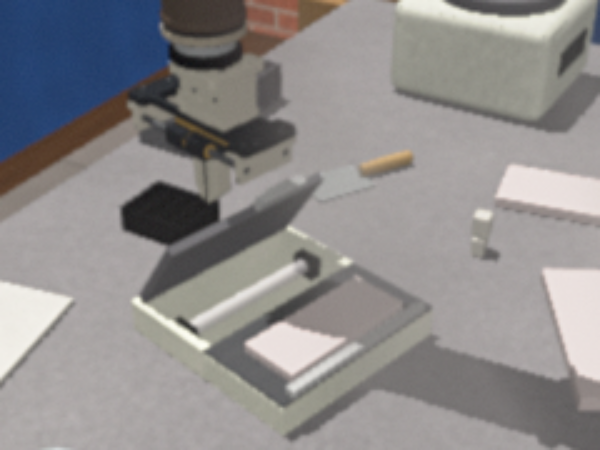

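>>> {"method": "run_rows", "body": {"moves": [{"sy":-0.006,"finger_gap":0},{"sy":-0.006,"finger_gap":0},{"sy":-0.006,"finger_gap":0},{"sy":-0.003,"sz":0.0014,"finger_gap":0},{"sy":-0.003,"sz":0.0014,"finger_gap":0},{"sy":-0.003,"sz":0.0014,"finger_gap":0},{"sy":-0.0027,"sz":0.0017,"finger_gap":0},{"sy":-0.0027,"sz":0.0017,"finger_gap":0},{"sy":-0.0027,"sz":0.0017,"finger_gap":0}]}}

```text
clock: 4.45
position: [0.6321, -0.0759, 0.1869]
ee_rot: [2.476, 1.933, 0.0]
force: [0.8, 0.2, 2.3]
width: 0.006
gripper_force: 0.9
```

```bash
python3 -c "
from h import *
where([62.7,0,113.5])"
```

```text
t 4.45 tip holder mm [ 70.3  -1.4 120.9] yaw_y -0.245 tilt [ 0. -0.] F [0.8 0.2 2.3] w 0.006 g 0.9
to go, tool axes [ 0.0014 -0.0076  0.0074]
```

In contact (about 2 N); continuing the arc.

>>> {"method": "run_rows", "body": {"moves": [{"sy":-0.0026,"sz":0.0024,"finger_gap":0},{"sy":-0.0026,"sz":0.0024,"finger_gap":0},{"sy":-0.0026,"sz":0.0024,"finger_gap":0},{"sy":-0.0024,"sz":0.0022,"finger_gap":0},{"sy":-0.0024,"sz":0.0022,"finger_gap":0},{"sy":-0.0024,"sz":0.0022,"finger_gap":0},{"sy":-0.0021,"sz":0.0024,"finger_gap":0},{"sy":-0.0021,"sz":0.0024,"finger_gap":0},{"sy":-0.0021,"sz":0.0024,"finger_gap":0}]}}

```text
clock: 5.35
position: [0.6112, -0.0706, 0.1657]
ee_rot: [-2.476, -1.933, 0.0]
force: [-0.5, -0.3, 2.3]
width: 0.002
gripper_force: 0.9
```

>>> {"method": "run_rows", "body": {"moves": [{"sy":-0.0019,"sz":0.0026,"finger_gap":0},{"sy":-0.0019,"sz":0.0026,"finger_gap":0},{"sy":-0.0019,"sz":0.0026,"finger_gap":0},{"sy":-0.0016,"sz":0.0027,"finger_gap":0},{"sy":-0.0016,"sz":0.0027,"finger_gap":0},{"sy":-0.0016,"sz":0.0027,"finger_gap":0},{"sy":-0.0013,"sz":0.0029,"finger_gap":0},{"sy":-0.0013,"sz":0.0029,"finger_gap":0},{"sy":-0.0013,"sz":0.0029,"finger_gap":0}]}}

```text
clock: 6.25
position: [0.5972, -0.0672, 0.141]
ee_rot: [-2.476, -1.933, 0.0]
force: [-1.4, 1.2, 2.1]
width: 0.003
gripper_force: 0.7
```

```bash
python3 -c "
from h import *
where([29.7,0,56.7])"
```

```text
t 6.25 tip holder mm [34.4 -1.5 75. ] yaw_y -0.245 tilt [-0. -0.] F [-1.4  1.2  2.1] w 0.003 g 0.7
to go, tool axes [ 0.0015 -0.0047  0.0183]
```

>>> {"method": "run_rows", "body": {"moves": [{"sy":-0.001,"sz":0.003,"finger_gap":0},{"sy":-0.001,"sz":0.003,"finger_gap":0},{"sy":-0.001,"sz":0.003,"finger_gap":0},{"sy":-0.0007,"sz":0.003,"finger_gap":0},{"sy":-0.0007,"sz":0.003,"finger_gap":0},{"sy":-0.0005,"sz":0.0025,"finger_gap":0},{"sz":0.0025,"finger_gap":0}]}}

```text
clock: 6.95
position: [0.5925, -0.066, 0.1211]
ee_rot: [-2.476, -1.933, 0.0]
force: [-0.1, -0.5, 1.3]
width: 0.005
gripper_force: 0.6
```

>>> {"method": "run_rows", "body": {"moves": [{"sz":0.001,"finger_gap":0},{"sz":0.001,"finger_gap":0},{"sz":0.001,"finger_gap":0}]}}

```text
clock: 7.25
position: [0.5927, -0.066, 0.1183]
ee_rot: [2.476, 1.933, 0.0]
force: [-0.6, 0.4, 1.1]
width: 0.007
gripper_force: 0.6
```

```bash
python3 -c "
from h import *
where()"
```

```text
t 7.25 tip holder mm [29.8 -1.5 52.3] yaw_y -0.245 tilt [ 0. -0.] F [-0.6  0.4  1.1] w 0.007 g 0.6
```

>>> {"method": "run_rows", "body": {"moves": [{"sz":0.0008,"finger_gap":0},{"sz":0.0007,"finger_gap":0},{"finger_gap":0}]}}

```text
clock: 7.55
position: [0.5927, -0.066, 0.1178]
ee_rot: [2.476, 1.933, 0.0]
force: [-4.7, 0.2, 11.2]
width: 0.004
gripper_force: 5.7
```

>>> {"method": "run_rows", "body": {"moves": [{"sz":-0.03,"finger_gap":0},{"sz":-0.045,"finger_gap":0},{"sx":-0.041,"sy":-0.0122,"finger_gap":0.65},{"sx":-0.041,"sy":-0.0122,"finger_gap":0.65},{"sx":-0.041,"sy":-0.0122,"finger_gap":0.65},{"sx":-0.041,"sy":-0.0122,"finger_gap":0.65},{"sx":-0.041,"sy":-0.0122,"finger_gap":0.65},{"sx":-0.041,"sy":-0.0122,"finger_gap":0.65},{"sx":-0.041,"sy":-0.0122,"finger_gap":0.65}]}}

```text
clock: 8.45
position: [0.4392, -0.3253, 0.192]
ee_rot: [2.476, 1.933, 0.0]
force: [1.0, -0.8, 1.6]
width: 0.566
gripper_force: 0.0
```

Run:
```python
from h import *
from cell import cams
import pickle
where()
T,S=cams.get_image("top"),cams.get_image("side");pickle.dump((T,S),open("p1.pkl","wb"))
cr=lambda i,u,v,r,k:cv2.resize(i[v-r:v+r,u-r:u+r],None,fx=k,fy=k,interpolation=cv2.INTER_CUBIC)
cv2.imwrite("pics/c2.png",np.hstack([cr(T["image"],282,205,50,4),cr(S["image"],270,205,50,4)]))
```

```text
t 8.45 tip holder mm [ -56.3 -290.2  126. ] yaw_y -0.245 tilt [ 0.001 -0.001] F [ 1.  -0.8  1.6] w 0.566 g 0.0
```

View pics/c2.png

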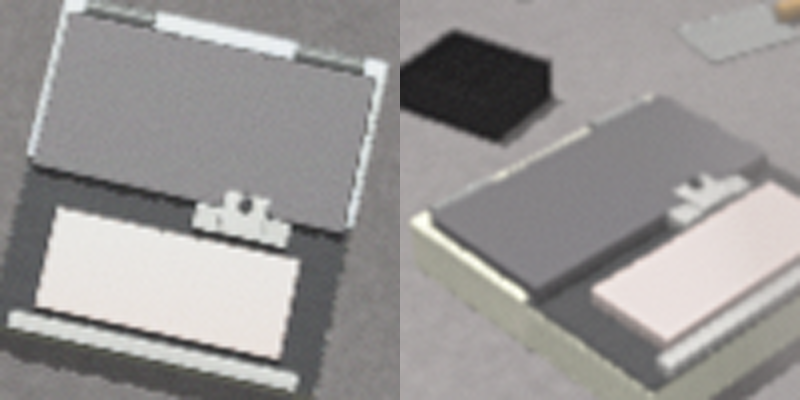

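The lid is level over the well. The stop bar spans crop (193,222)–(290,240), toward the −y end, so the wide gap lies on its left (+y). Now measuring the gap.

>>> {"method": "run_rows", "body": {"moves": [{"rz":-0.134,"finger_gap":0.65},{"rz":-0.134,"finger_gap":0.65},{"rz":-0.134,"finger_gap":0.65}]}}

```text
clock: 8.85
position: [0.4405, -0.3235, 0.1919]
ee_rot: [2.034, 2.394, 0.0]
force: [-0.6, -0.3, -0.0]
width: 0.648
gripper_force: 0.0
```

Run:
```python
from h import *
from cell import readout
import pickle
T,S=pickle.load(open("p1.pkl","rb"))
def toh(W):
    c,s=np.cos(YAW),np.sin(YAW);d=W[:,:2]-[HX,HY];return np.c_[c*d[:,0]+s*d[:,1],-s*d[:,0]+c*d[:,1]]*1e3
t=lambda u,v:(232+(u+.5)/4-.5,155+(v+.5)/4-.5)
s=lambda u,v:(220+(u-400+.5)/4-.5,155+(v+.5)/4-.5)
print("top: bar front L,R; lid edge L,R",toh(ray(T,[t(193,230),t(288,247),t(30,163),t(350,233)],.052)).round(1).tolist())
print("side: bar front L,R; lid L",toh(ray(S,[s(675,222),s(750,183),s(533,290)],.052)).round(1).tolist())
for p,uv in((T,(272,226)),(S,(298,220))):
    c=blob(p["image"],150,uv,8,60);r=cv2.minAreaRect((ray(p,c,.052)[:,:2]*1000).astype(np.float32))
    print("tile",toh(np.array([r[0]])/1e3).round(1),r[1],r[2])
print(readout.observe()["position"])
where(toh(np.array([[.440,-.3235]]))[0].tolist()+[27])
```

```text
top: bar front L,R; lid edge L,R [[-26.8, -8.8], [-24.0, -74.7], [-5.7, 110.8], [-5.2, -114.0]]
side: bar front L,R; lid L [[-21.0, -4.4], [-25.6, -73.8], [-8.4, 111.3]]
tile [[-65.7   0.5]] (171.70433044433594, 70.88094329833984) 76.06688690185547
tile [[-48.9   0.1]] (174.6873016357422, 114.14037322998047) 76.10295104980469
[ 0.44047312 -0.32353601  0.19191745]
t 8.85 tip holder mm [ -55.5 -288.2  125.9] yaw_y 0.162 tilt [ 0. -0.] F [-0.6 -0.3 -0. ] w 0.648 g 0.0
to go, tool axes [ 0.0001 -0.0005  0.0989]
```

>>> {"method": "run_rows", "body": {"moves": [{"sz":0.035,"finger_gap":0.65},{"sz":0.035,"finger_gap":0.65},{"sz":0.02,"finger_gap":0.65},{"sz":0.009,"finger_gap":0.65},{"finger_gap":0.1},{"finger_gap":0.1},{"finger_gap":0.1},{"finger_gap":0.1},{"finger_gap":0.1}], "clamp_n": 40}}

```text
clock: 9.75
position: [0.4404, -0.324, 0.0936]
ee_rot: [2.04, 2.388, -0.0]
force: [-0.2, 0.4, 0.2]
width: 0.264
gripper_force: 0.1
```

```bash
python3 -c "
from h import *
where()"
```

```text
t 9.75 tip holder mm [ -55.4 -288.6   27.6] yaw_y 0.157 tilt [ 0.001 -0.001] F [-0.2  0.4  0.2] w 0.264 g 0.1
```

>>> {"method": "run_rows", "body": {"moves": [{"finger_gap":0.1},{"finger_gap":0.1},{"finger_gap":0.1},{"finger_gap":0.1}]}}

```text
clock: 10.15
position: [0.4404, -0.324, 0.0934]
ee_rot: [2.04, 2.388, -0.0]
force: [-1.8, 0.0, 6.8]
width: 0.233
gripper_force: 40.0
```

>>> {"method": "run_rows", "body": {"moves": [{"sz":-0.02,"finger_gap":0.1},{"sz":-0.04,"finger_gap":0.1},{"sz":-0.04,"finger_gap":0.1},{"rz":0.134,"finger_gap":0.1},{"rz":0.134,"finger_gap":0.1},{"rz":0.134,"finger_gap":0.1}]}}

```text
clock: 10.75
position: [0.44, -0.3238, 0.1932]
ee_rot: [2.481, 1.926, 0.0]
force: [-0.4, 0.4, -0.5]
width: 0.231
gripper_force: 40.0
```

```bash
python3 -c "
from h import *
where([-19.5,18,127])"
```

```text
t 10.75 tip holder mm [ -55.8 -288.6  127.2] yaw_y -0.251 tilt [ 0. -0.] F [-0.4  0.4 -0.5] w 0.231 g 40.0
to go, tool axes [3.068e-01 3.450e-02 2.000e-04]
```

>>> {"method": "run_rows", "body": {"moves": [{"sx":0.0383,"sy":0.0043,"rz":-0.006,"finger_gap":0.1},{"sx":0.0383,"sy":0.0043,"finger_gap":0.1},{"sx":0.0383,"sy":0.0043,"finger_gap":0.1},{"sx":0.0383,"sy":0.0043,"finger_gap":0.1},{"sx":0.0383,"sy":0.0043,"finger_gap":0.1},{"sx":0.0383,"sy":0.0043,"finger_gap":0.1},{"sx":0.0383,"sy":0.0043,"finger_gap":0.1},{"sx":0.0383,"sy":0.0043,"finger_gap":0.1},{"sz":0.02,"finger_gap":0.1},{"sz":0.01,"finger_gap":0.1}]}}

```text
clock: 11.75
position: [0.546, -0.033, 0.1618]
ee_rot: [-2.467, -1.943, 0.001]
force: [-0.2, -1.9, -0.3]
width: 0.239
gripper_force: 40.0
```

Run:
```python
from h import *
from cell import cams
where([-19.5,18,67.6])
T,S=cams.get_image("top"),cams.get_image("side")
cr=lambda i,u,v,r,k:cv2.resize(i[v-r:v+r,u-r:u+r],None,fx=k,fy=k,interpolation=cv2.INTER_CUBIC)
cv2.imwrite("pics/c3.png",np.hstack([cr(T["image"],282,205,40,5),cr(S["image"],275,195,40,5)]))
```

```text
t 11.75 tip holder mm [-23.6  19.3  95.8] yaw_y -0.236 tilt [-0.001  0.   ] F [-0.2 -1.9 -0.3] w 0.239 g 40.0
to go, tool axes [-0.0013  0.0041  0.0282]
```

View pics/c3.png

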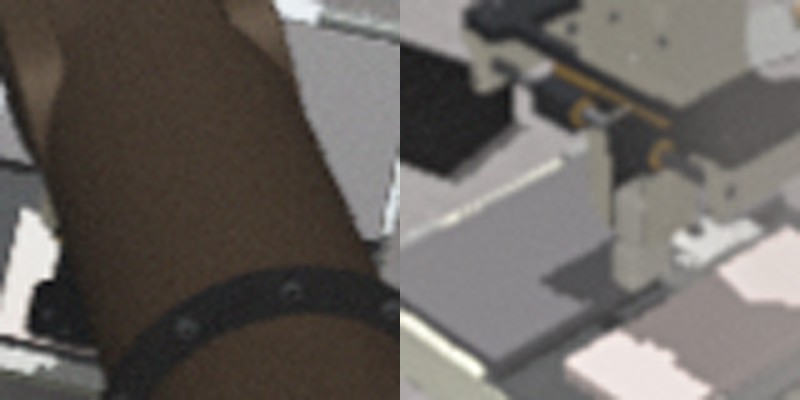

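>>> {"method": "run_rows", "body": {"moves": [{"sx":-0.0013,"sy":0.004,"finger_gap":0.1},{"sz":0.006,"finger_gap":0.1},{"sz":0.006,"finger_gap":0.1},{"finger_gap":0.1},{"finger_gap":0.1}]}}

```text
clock: 12.35
position: [0.5498, -0.0366, 0.1507]
ee_rot: [-2.47, -1.94, 0.0]
force: [-0.5, 0.2, 0.0]
width: 0.24
gripper_force: 40.0
```

```bash
python3 -c "
from h import *
where([-19.5,18,67.6])
from cell import cams
cams.get_image('side')
where([-19.5,18,67.6])"
```

```text
t 12.35 tip holder mm [-19.   16.7  84.7] yaw_y -0.239 tilt [-0. -0.] F [-0.5  0.2  0. ] w 0.24 g 40.0
to go, tool axes [ 0.0013 -0.0005  0.0171]
t 12.4 tip holder mm [-18.9  16.8  84.9] yaw_y -0.239 tilt [-0.  0.] F [-0.4 -0.  -0.3] w 0.235 g 40.0
to go, tool axes [ 0.0012 -0.0006  0.0173]
```

Well placed; aligning slightly and lowering, watching the force.

>>> {"method": "run_rows", "body": {"moves": [{"sx":0.001,"sy":-0.0006,"sz":0.002,"rz":0.005,"finger_gap":0.1},{"sz":0.003,"finger_gap":0.1},{"sz":0.003,"finger_gap":0.1}]}}

```text
clock: 12.7
position: [0.5496, -0.0352, 0.1427]
ee_rot: [2.475, 1.935, 0.0]
force: [-0.3, -0.2, -0.7]
width: 0.239
gripper_force: 40.0
```

>>> {"method": "run_rows", "body": {"moves": [{"sz":0.0025,"finger_gap":0.1},{"sz":0.002,"finger_gap":0.1},{"finger_gap":0.1}]}}

```text
clock: 13.0
position: [0.5494, -0.0354, 0.1379]
ee_rot: [-2.475, -1.934, 0.001]
force: [0.6, -0.3, -0.4]
width: 0.235
gripper_force: 40.0
```

```bash
python3 -c "
from h import *
where([-19.5,18,67.6])"
```

```text
t 13.0 tip holder mm [-19.7  17.8  71.9] yaw_y -0.244 tilt [-0.001 -0.   ] F [ 0.6 -0.3 -0.4] w 0.235 g 40.0
to go, tool axes [0.0002 0.0002 0.0043]
```

>>> {"method": "run_rows", "body": {"moves": [{"sz":0.0015,"finger_gap":0.1},{"sz":0.0015,"finger_gap":0.1},{"sz":0.001,"finger_gap":0.1}]}}

```text
clock: 13.3
position: [0.5496, -0.0354, 0.1342]
ee_rot: [2.475, 1.934, -0.0]
force: [-0.1, 1.0, 0.8]
width: 0.234
gripper_force: 40.0
```

>>> {"method": "run_rows", "body": {"moves": [{"sz":0.0004,"finger_gap":0.1},{"sz":0.0004,"finger_gap":0.1},{"finger_gap":0.1}]}}

```text
clock: 13.6
position: [0.5496, -0.0353, 0.1335]
ee_rot: [2.475, 1.935, 0.0]
force: [0.3, -0.4, -0.4]
width: 0.24
gripper_force: 40.0
```

```bash
python3 -c "
from h import *
where([-19.5,18,67.6])"
```

```text
t 13.6 tip holder mm [-19.5  17.9  67.5] yaw_y -0.244 tilt [ 0. -0.] F [ 0.3 -0.4 -0.4] w 0.24 g 40.0
to go, tool axes [ 0.0001  0.     -0.0001]
```

>>> {"method": "run_rows", "body": {"moves": [{"sz":0.0004,"finger_gap":0.1},{"sz":0.0004,"finger_gap":0.1},{"finger_gap":0.1}]}}

```text
clock: 13.9
position: [0.5497, -0.0353, 0.1334]
ee_rot: [2.475, 1.934, 0.0]
force: [-4.4, 0.0, 7.8]
width: 0.236
gripper_force: 40.0
```

```bash
python3 -c "
from h import *
where()"
```

```text
t 13.9 tip holder mm [-19.5  17.9  67.4] yaw_y -0.244 tilt [ 0. -0.] F [-4.4  0.   7.8] w 0.236 g 40.0
```

>>> {"method": "run_rows", "body": {"moves": [{"sy":-0.0015,"sz":-0.0003,"finger_gap":0.1},{"sy":-0.0015,"finger_gap":0.1},{"sy":-0.0015,"finger_gap":0.1},{"sy":-0.0015,"finger_gap":0.1},{"sy":-0.0015,"finger_gap":0.1}]}}

```text
clock: 14.4
position: [0.5429, -0.0335, 0.1334]
ee_rot: [2.475, 1.934, 0.002]
force: [3.5, -1.0, 4.3]
width: 0.237
gripper_force: 40.0
```

```bash
python3 -c "
from h import *
where([-30,18,67.4])"
```

```text
t 14.4 tip holder mm [-26.4  18.   67.4] yaw_y -0.244 tilt [ 0.002 -0.   ] F [ 3.5 -1.   4.3] w 0.237 g 40.0
to go, tool axes [ 0.     -0.0036  0.    ]
```

>>> {"method": "run_rows", "body": {"moves": [{"sy":-0.001,"finger_gap":0.1},{"sy":-0.001,"finger_gap":0.1},{"sy":-0.001,"finger_gap":0.1},{"finger_gap":0.1}]}}

```text
clock: 14.8
position: [0.54, -0.0328, 0.1334]
ee_rot: [2.475, 1.934, 0.002]
force: [3.2, -0.7, 5.8]
width: 0.239
gripper_force: 40.0
```

```bash
python3 -c "
from h import *
where([-30,18,67.4])"
```

```text
t 14.8 tip holder mm [-29.4  18.   67.4] yaw_y -0.244 tilt [ 0.002 -0.   ] F [ 3.2 -0.7  5.8] w 0.239 g 40.0
to go, tool axes [-0.     -0.0006  0.    ]
```

>>> {"method": "run_rows", "body": {"moves": [{"sy":-0.0008,"finger_gap":0.1},{"sy":-0.0006,"finger_gap":0.1},{"finger_gap":0.1}]}}

```text
clock: 15.1
position: [0.5387, -0.0325, 0.1334]
ee_rot: [2.475, 1.934, 0.002]
force: [2.2, -0.5, 5.4]
width: 0.237
gripper_force: 40.0
```

```bash
python3 -c "
from h import *
where([-30,18,67.4])"
```

```text
t 15.1 tip holder mm [-30.8  18.   67.4] yaw_y -0.244 tilt [ 0.002 -0.   ] F [ 2.2 -0.5  5.4] w 0.237 g 40.0
to go, tool axes [-0.      0.0008  0.    ]
```

>>> {"method": "run_rows", "body": {"moves": [{"sy":-0.0006,"finger_gap":0.1},{"sy":-0.0004,"finger_gap":0.1},{"finger_gap":0.1}]}}

```text
clock: 15.4
position: [0.5379, -0.0324, 0.1334]
ee_rot: [2.475, 1.934, 0.002]
force: [4.4, -1.2, 5.1]
width: 0.237
gripper_force: 40.0
```

>>> {"method": "run_rows", "body": {"moves": [{"sy":-0.0005,"finger_gap":0.1},{"sy":-0.0004,"finger_gap":0.1},{"finger_gap":0.1}]}}

```text
clock: 15.7
position: [0.5373, -0.0324, 0.1334]
ee_rot: [2.475, 1.933, 0.003]
force: [5.3, -1.4, 4.3]
width: 0.235
gripper_force: 40.0
```

```bash
python3 -c "
from h import *
where([-30,18,67.4])"
```

```text
t 15.7 tip holder mm [-32.2  17.7  67.4] yaw_y -0.245 tilt [ 0.002 -0.   ] F [ 5.3 -1.4  4.3] w 0.235 g 40.0
to go, tool axes [0.0003 0.0022 0.    ]
```

>>> {"method": "run_rows", "body": {"moves": [{"sy":-0.0005,"finger_gap":0.1},{"sy":-0.0005,"finger_gap":0.1},{"finger_gap":0.1}]}}

```text
clock: 16.0
position: [0.5371, -0.0324, 0.1335]
ee_rot: [2.474, 1.932, 0.005]
force: [8.1, -3.4, -0.2]
width: 0.239
gripper_force: 40.0
```

```bash
python3 -c "
from h import *
where()"
```

```text
t 16.0 tip holder mm [-32.3  17.7  67.5] yaw_y -0.245 tilt [ 0.004 -0.   ] F [ 8.1 -3.4 -0.2] w 0.239 g 40.0
```

>>> {"method": "run_rows", "body": {"moves": [{"sy":-0.0005,"finger_gap":0.1},{"sy":-0.0005,"finger_gap":0.1},{"finger_gap":0.1}]}}

```text
clock: 16.3
position: [0.5369, -0.0324, 0.1336]
ee_rot: [2.473, 1.931, 0.007]
force: [11.3, -4.1, -0.9]
width: 0.238
gripper_force: 40.0
```

```bash
python3 -c "
from h import *
where()"
```

```text
t 16.3 tip holder mm [-32.5  17.7  67.6] yaw_y -0.245 tilt [ 0.006 -0.   ] F [11.3 -4.1 -0.9] w 0.238 g 40.0
```

>>> {"method": "run_rows", "body": {"moves": [{"sy":-0.0005,"sz":0.0005,"finger_gap":0.1},{"sy":-0.0004,"sz":0.0003,"finger_gap":0.1},{"finger_gap":0.1},{"finger_gap":0.1}]}}

```text
clock: 16.7
position: [0.5368, -0.0323, 0.1335]
ee_rot: [2.473, 1.93, 0.008]
force: [10.0, -4.1, 4.2]
width: 0.234
gripper_force: 40.0
```

Run:
```python
from h import *
from cell import cams
where()
T,S=cams.get_image("top"),cams.get_image("side")
cr=lambda i,u,v,r,k:cv2.resize(i[v-r:v+r,u-r:u+r],None,fx=k,fy=k,interpolation=cv2.INTER_CUBIC)
cv2.imwrite("pics/c4.png",np.hstack([cr(T["image"],270,230,40,5),cr(S["image"],300,215,40,5)]))
```

```text
t 16.7 tip holder mm [-32.7  17.7  67.5] yaw_y -0.245 tilt [ 0.007 -0.001] F [10.  -4.1  4.2] w 0.234 g 40.0
```

View pics/c4.png

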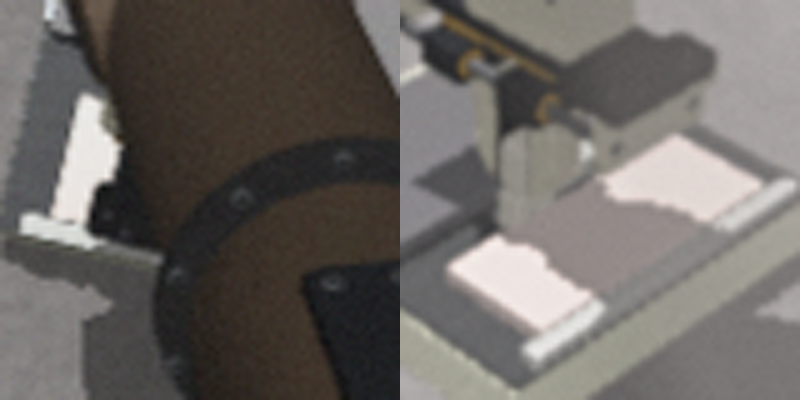

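>>> {"method": "run_rows", "body": {"moves": [{"sy":-0.0006,"sz":0.0002,"finger_gap":0.1},{"sy":-0.0006,"sz":0.0002,"finger_gap":0.1},{"sy":-0.0005,"finger_gap":0.1},{"finger_gap":0.1},{"finger_gap":0.1}]}}

```text
clock: 17.3
position: [0.5365, -0.0323, 0.1335]
ee_rot: [2.471, 1.928, 0.012]
force: [14.7, -6.4, 2.8]
width: 0.237
gripper_force: 40.0
```

Run:
```python
from h import *
from cell import cams
import pickle
where()
S=cams.get_image("side");S1=pickle.load(open("p1.pkl","rb"))[1]
xs=np.arange(-124,-90,1.5)
for n,p in(("before",S1),("now",S)):
  for y in(78,70,-62,-72,-80):
    uv=proj(p,frame(HX,HY,YAW,np.c_[xs,np.full_like(xs,y),np.full_like(xs,51)]/1e3)).astype(np.float32)
    print(n,y,cv2.remap(p["image"].min(2),uv[None,:,0],uv[None,:,1],cv2.INTER_LINEAR)[0].tolist())
```

```text
t 17.3 tip holder mm [-33.   17.6  67.5] yaw_y -0.246 tilt [ 0.01  -0.001] F [14.7 -6.4  2.8] w 0.237 g 40.0
before 78 [144, 166, 190, 208, 214, 217, 215, 207, 194, 176, 159, 147, 141, 152, 175, 198, 217, 225, 226, 225, 225, 225, 224]
before 70 [146, 166, 185, 203, 215, 216, 214, 208, 198, 181, 162, 145, 144, 156, 175, 198, 212, 221, 224, 223, 223, 222, 222]
before -62 [149, 164, 179, 193, 200, 201, 200, 197, 190, 178, 166, 153, 148, 155, 169, 184, 198, 207, 210, 211, 211, 209, 209]
before -72 [151, 166, 180, 192, 200, 202, 199, 193, 185, 172, 158, 150, 149, 153, 168, 183, 199, 208, 211, 212, 212, 210, 210]
before -80 [150, 166, 182, 193, 203, 203, 201, 194, 184, 166, 150, 137, 137, 148, 166, 183, 199, 207, 211, 210, 211, 210, 207]
now 78 [148, 170, 196, 215, 220, 222, 220, 213, 204, 193, 192, 204, 219, 226, 228, 228, 229, 229, 228, 229, 229, 229, 229]
now 70 [151, 170, 190, 209, 222, 221, 218, 214, 207, 202, 200, 205, 217, 224, 226, 227, 227, 226, 226, 226, 227, 226, 226]
now -62 [147, 163, 181, 196, 202, 204, 202, 199, 194, 192, 191, 194, 201, 207, 210, 212, 212, 212, 212, 212, 213, 212, 212]
now -72 [151, 165, 180, 193, 202, 205, 202, 197, 189, 181, 183, 188, 199, 209, 213, 214, 213, 212, 212, 212, 212, 211, 212]
now -80 [150, 168, 185, 196, 205, 204, 202, 197, 191, 186, 189, 198, 207, 212, 214, 214, 214, 213, 212, 211, 211, 211, 211]
```

The gap line is gone at both ends of the tile. It is pressed with about 16 N, the spacer stands on the bed and is still gripped, so I'm handing in.

```bash
python3 -c "
from cell import workorder
print(workorder.sign_off())"
```

```text
the job is handed in; nothing more can be done
None
```

The job is handed in at 17.3 s of the 59 s allowed: the lid is closed, the tile shows no gap to the front rail at either end, and the spacer stands on the bed beside the stop bar, still gripped and pressing the tile with about 16 N.

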